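# Switch off and lock out the speed controller

## Robot

A 6-joint arm with a two-finger parallel gripper is mounted at the origin on a cart in front of the work surface, level with it; the furniture and walls round the work are solid. World frame = base frame: x ahead of the robot, y to its left, z up, the work surface at z = 0. Lengths are in m, angles in rad, forces in N, time in s.
With the tool pointing down it reaches from about 0.325 to 0.9 m from the base axis. Payload 6.1 kg.
Tool frame: the origin (TCP) lies between the finger pads; the fingertips stand 8 mm ahead of it and the grasp point (between the pads) lies 11 mm behind it; z points along the fingers, y is the line along which they close (so a half turn about z gives the same grasp; the last joint's range is limited). The gripper opens to 85 mm and grips with 20 to 120 N. Pads are 22 mm wide; open, the fingers measure 114 mm over their backs; the gripper's body (76 mm by 85 mm) begins 54 mm behind the grasp point. The pads swing forward as they close: fully open they stand 13 mm farther back than shut.
Start: joints at [1.067, 0.22, 1.526, -0, 1.395, -0.126], TCP at [0.231, 0.581, 0.239] pointing down, gripper open.
Joint ranges: [-2.98, 2.98], [-0.91, 2.08], [0.09, 2.57], [-1.24, 4.39], [0.2, 2.65], [-2.68, 2.68]. Speed limits (rad/s): [2.57, 2.57, 3.01, 3.14, 3.14, 3.14].

## Interface

Orientations are given as a unit quaternion [x, y, z, w].
In Python, from cell import r gives the robot as it stands.
- The arm moves only by the shell command python3 -m crank 'ROWS' [FORCE]. ROWS is text: rows parted by semicolons, each of 5 numbers parted by spaces: the shift along the tool's x, y, z in units of 50 mm (1.0 is 50 mm), then the turn about the tool's z in rad, then the closure, from -1 (fully open) to 1 (shut). A call has 1 to 12 rows; each row is the pose to reach, as a shift and turn from the pose commanded when the call began, along the tool's axes at that moment; what a row does not reach only later rows make up. A row lasts 1/10 s, in which the tool goes at most 50 mm and 8.59 degrees, less where a joint would pass 70% of its speed; a pose out of reach is approached as far as the arm can. A call with a gripper value outside its range is refused whole. The fingers move at their own pace and stop on an object; FORCE is the grip in N (left out, the last holds). Time passes only in rows, so rows that repeat a pose let the fingers close. It gives the time, the measured TCP pose, the force, the opening and the grip force at its end, in the units of the state.
- r.observe(): the state, without advancing time (a new reading comes with each control period).
- r.read_camera(name): name is "scene" or "top" or "wrist"; returns a dict with "color" (480x640x3 uint8, blue, green, red), "fovy" (degrees; the focal length in pixels is half the picture's height over the tangent of half this angle, whatever the lens; pixels are square), "cx", "cy" (the principal point, pixels), "rvec" (rotation vector, rad) and "tvec" (3), from world to camera coordinates, as OpenCV has them; the wrist camera has in their place "hand_eye" (4x4, takes a point from camera to tool coordinates, whose origin is the TCP and whose axes are the flange's). Camera axes: x right, y down, z forward; pixel columns grow to the right and rows downward; lengths in m; the calibration is good to about 2 mm. The wrist camera is an equidistant fisheye: a pixel r from the principal point sees the ray r / f radians off the axis. A picture is of the moment at which its call begins: read the wrist's pose just before it. There is no depth.
- r.hand_in(): hands the job in; it is judged then, once.
The state is a dict: "clock": time; "qpos": joint angles; "qvel": joint speeds; "tau": joint torques, N m; "tcp_pos": TCP position; "orientation": TCP orientation; "wrist_force": force on the tool from outside, world axes, zero at the start; "moment": the same for the moment, N m; "gripper_width": opening from 0.0 (shut) to 1.0 (fully open); "gripper_force": force on a finger pad.
Only numpy, scipy, OpenCV 4.12 (cv2) and the standard library are available. Lean on these libraries where they do the work, as an engineer would, in place of code of your own. Each camera call takes 0.05 s, during which the arm holds its last target. There are 200 camera calls.

## Task

Take the grey speed controller out of service: first turn its pointer knob fully anticlockwise to the end stop. Then take the sprung clamp by its handles and clip it onto the upright lock pin on top of the controller, so that its jaws close round the shaft below the head, and let go. Leave the other things on the bench where they are.

Things in the scene. Friction and masses are not known exactly. Their poses are not given: they have to be found in the camera images.
- controller: bench-top speed controller, a grey case fixed to the bench, 120 mm deep (x), 150 mm wide (y), 100 mm high. Origin: centre of its underside; x points from its front to its back, z up. Its front is 40 mm high; from there a panel slopes up and back at 35 degrees from level (panel normal = (-0.574, 0, 0.819) in this frame) to a flat top 35 mm deep at height 100 mm
- speed_knob (a joint): angle of the pointer knob on the sloping panel, rad: 0 = anticlockwise end stop (off, pointer at the lower left, 7 o'clock), growing clockwise (seen facing the panel) to 4.71
- knob_grip (a point): point on the knob's axis, 36 mm out from the panel. z points out of the panel along the axis, x along the bar grip toward its pointer end, so y is square to the grip's flat sides. The black knob is a 62 mm disc 9 mm thick that carries a bar grip 60 mm long, 16 mm wide; the grip stands from the disc face (13 mm out from the panel) to 43 mm out
- pin_mid (a point): middle height of the clear shaft of the steel lock pin that stands upright on the left end of the controller's flat top. z is up. Shaft 12 mm in diameter; a 24 mm collar ends 22 mm below this point, a 19 mm head begins 22 mm above it and ends 30 mm above it
- clamp: sprung steel clamp with black handles, lying flat on the 3 mm mat, 130 mm long, 22 mm thick, 0.1 kg. Two mirror-image halves turn on a 16 mm barrel (axis z). Frame of the left (+y) half; origin on the hinge axis at the underside; with the jaws shut, x is the middle line and points to the jaws. Handles run from x = -30 mm (23 mm off the middle line) to x = -78 mm (33 mm off)
- clamp_squeeze (a point): place to squeeze the clamp, 58 mm behind the hinge axis on the middle line (jaws shut), at half thickness: between the two handles, 57 mm over their outer faces here. Squeezed home (it takes 8 N; 20 to 30 N holds the clamp firmly) they are 34 mm over, parallel, against a stop, and the jaw tips stand 23 mm apart. Axes as clamp
- clamp_mouth (a point): middle of the clamp's jaws, on the left half: 38 mm ahead of the hinge axis, at half thickness (11 mm above the underside), on the middle line when the jaws are shut. Flat pads 28 to 48 mm ahead of the hinge axis, 7 mm apart when shut, with lips at both ends that are 3 mm apart when shut; jaw tips 52 mm ahead
- clamp_jaw (a joint): angle between the two clamp halves, rad: 0 = shut, 0.13 = gripping the 12 mm pin between the pads, 0.4 = fully open, handles against their stop. The right half turns clockwise by this angle against the left one, so the middle line lies half this angle clockwise of the left half's x
- parts_bin: open parts bin, 156x112 mm, 60 mm high; a bystander. Origin: centre of its underside
- cap_casting: round cap-shaped aluminium casting, 70 mm, 21 mm high, lying near the front of the controller; a bystander. Origin: centre of its underside
- lever_casting: lever-shaped aluminium casting, 91 mm long, 30 mm wide, 21 mm high; a bystander. Origin: centre of its underside
- elbow_casting: elbow-shaped aluminium casting, 74 mm, 50 mm high; a bystander. Origin: centre of its underside
- sanding_block: sanding block, 100x55 mm, 28 mm high; a bystander. Origin: centre of its underside
- tape_roll: roll of masking tape lying flat, 86 mm across, 24 mm high; a bystander. Origin: centre of its underside

How it is judged:
By the outcome, as a careful person would: the job done as asked, in the order asked, and still so for the second after the job is handed in, with the robot touching nothing.
It also fails if it takes over 72 s, if anything falls off the work surface, if the arm or the gripper's body presses on something with over 40 N, if the wrist force passes 120 N, or if a joint passes its speed limit or range.

## Working session

There is one attempt and no reset: what is moved stays moved. The work goes in short steps, Python scripts to look and compute and a shell command to move; the robot and the scene stay as the last step left them, time stands still between calls to the robot, and variables do not carry over. Pictures are saved under pics/ and viewed, at most 10 in all, crops included, and the job is handed in when it is done.

```bash
ls; mkdir -p pics; python3 - <<'E'
from cell import r
import cv2
print(r.observe())
for n in("scene","top"):
    c=r.read_camera(n); cv2.imwrite(f"pics/{n}0.png",c["color"]); print(n,{k:v for k,v in c.items() if k!="color"})
E
```

```text
pics
{'clock': 0.0, 'qpos': array([ 1.06687970e+00,  2.21244258e-01,  1.52756716e+00, -1.48550436e-05,
        1.39470423e+00, -1.26096411e-01]), 'qvel': array([ 0.00084849, -0.00060346,  0.00011101, -0.00109464, -0.00012457,
        0.00012372]), 'tau': array([-2.29751742e-03, -4.96897674e+01, -3.89398205e+01, -3.77163678e-04,
        1.11148847e-02,  1.59312401e-05]), 'tcp_pos': array([0.23028726, 0.58041237, 0.23821126]), 'orientation': array([ 1.87787134e-01,  9.82209279e-01, -9.16451299e-04, -2.90941968e-04]), 'wrist_force': array([-0.08137776, -0.23916336, -0.17943502]), 'moment': array([ 0.00984465, -0.00351351, -0.07495704]), 'gripper_force': 0.0, 'gripper_width': 0.9999556637898447}
scene {'fovy': 48.223684507237216, 'cx': 322.50211851463706, 'cy': 240.07003514152188, 'rvec': array([ 2.59223006,  0.59298777, -0.16008795]), 'tvec': array([-0.53486959,  0.02996352,  1.01623877])}
top {'fovy': 51.778457828738766, 'cx': 323.48528359024186, 'cy': 250.99191639712947, 'rvec': array([ 2.17351182, -2.16662089,  0.12611625]), 'tvec': array([0.20658009, 0.51357969, 0.89966101])}
```

View pics/scene0.png

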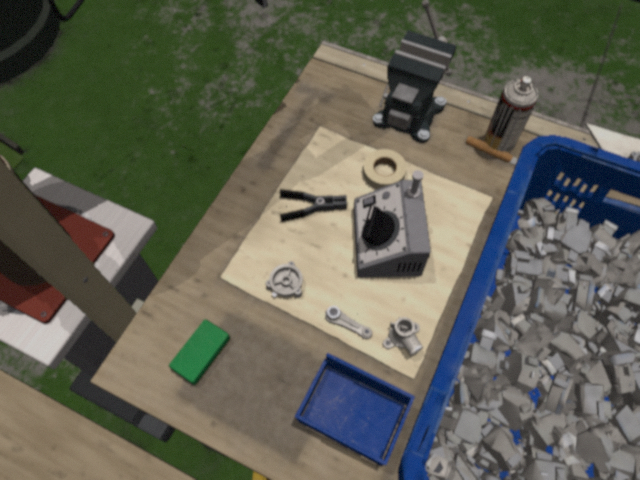

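View pics/top0.png

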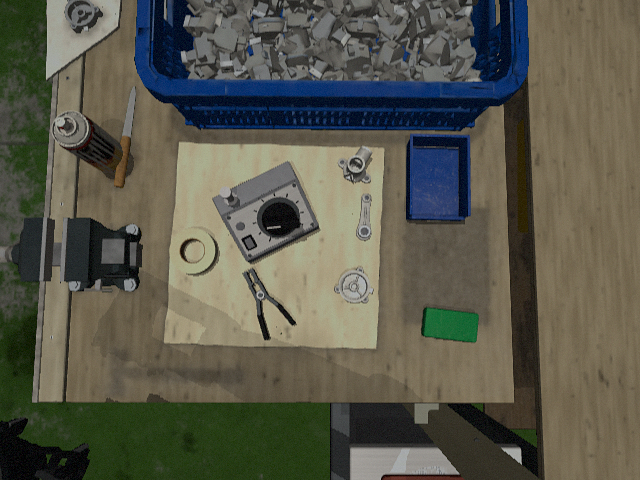

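The top view shows the controller (pin head about (228,193), knob about (279,216)) and the clamp with its hinge at about (259,295), jaws toward the controller and handles toward the robot. I'll enlarge it for pixel work.

```bash
cat > h.py <<'E'
import numpy as np, cv2
from scipy.spatial.transform import Rotation as R
from cell import r
def cam(c):
    f=240/np.tan(np.radians(c["fovy"])/2); M=R.from_rotvec(c["rvec"]).as_matrix(); return f,M,np.array(c["tvec"])
def ray(c,u,v):
    f,M,t=cam(c); d=M.T@np.array([(u-c["cx"])/f,(v-c["cy"])/f,1.]); return -M.T@t,d
def onz(c,u,v,z):
    o,d=ray(c,u,v); return o+d*(z-o[2])/d[2]
def proj(c,p):
    f,M,t=cam(c); q=M@np.array(p)+t; return np.array([f*q[0]/q[2]+c["cx"],f*q[1]/q[2]+c["cy"]])
def tri(c1,p1,c2,p2):
    o1,d1=ray(c1,*p1);o2,d2=ray(c2,*p2); A=np.c_[d1,-d2]; s=np.linalg.lstsq(A,o2-o1,rcond=None)[0]
    a,b=o1+s[0]*d1,o2+s[1]*d2; return (a+b)/2,np.linalg.norm(a-b)
E
python3 - <<'E'
from h import *
t=r.read_camera("top");s=r.read_camera("scene")
a=cv2.resize(t["color"][150:350,200:330],None,fx=4,fy=4,interpolation=cv2.INTER_CUBIC)[:, :]
b=cv2.resize(s["color"][160:290,270:440],None,fx=4.6,fy=4.6,interpolation=cv2.INTER_CUBIC)
a=cv2.resize(t["color"][150:350,200:330],None,fx=3,fy=3,interpolation=cv2.INTER_CUBIC)
cv2.imwrite("pics/ta.png",a); cv2.imwrite("pics/sb.png",b)
print(a.shape,b.shape)
E
```

```text
(600, 390, 3) (598, 782, 3)
```

View pics/ta.png

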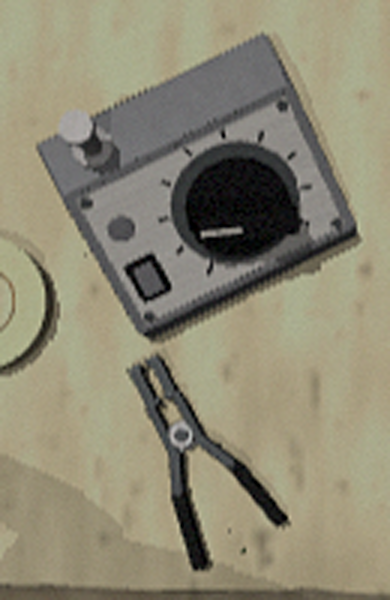

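View pics/sb.png

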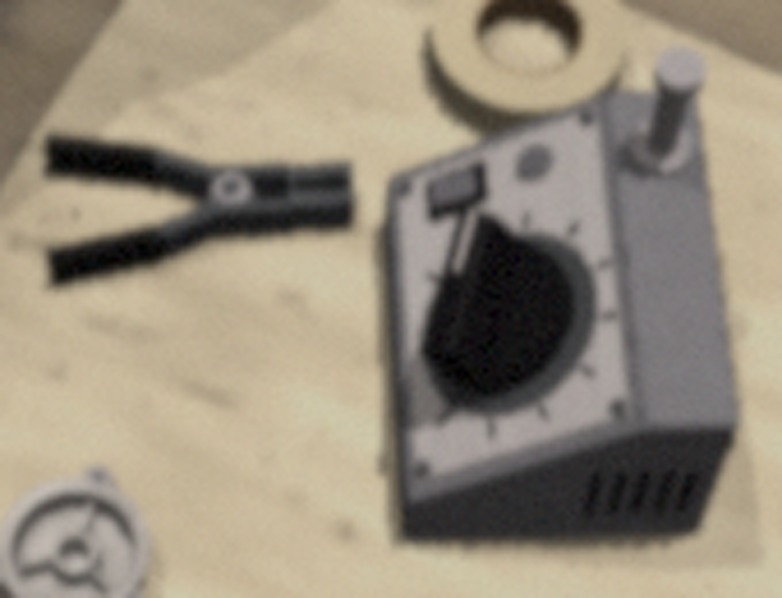

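The crops show the pin head at full-image top (225,192.7) and scene (417.8,174.8). The hinge is at top (260,295) and scene (320,201), and the white pointer line points left, toward about 9–10 o'clock. Next I triangulate.

```bash
cat > m.py <<'E'
from h import *
np.set_printoptions(precision=4,suppress=True)
t=r.read_camera("top");s=r.read_camera("scene")
T=lambda x,y:(200+x/3-.33,150+y/3-.33); S=lambda x,y:(270+x/4.6-.4,160+y/4.6-.4)
P={}
for n,a,b in [("head",(75,128),(680,66)),("hinge",(180,435),(230,189)),("ptrA",(201,235),(475,213)),("ptrB",(242,231),(457,268)),
 ("flatRF",(287,93),(640,428)),("flatLF",(68,195),(600,100)),("flatRB",(267,35),(735,428)),("handleL",(203,568),(47,158)),("handleR",(282,522),(52,268)),("jaw",(146,362),(352,190))]:
    p,e=tri(t,T(*a),s,S(*b)); P[n]=p; print(n,p,"gap",round(e*1000,1))
c=[onz(t,*T(*q),.1) for q in((40,147),(267,35),(287,93),(68,195))]; print(np.array(c))
yd=(c[0]-c[1]+c[3]-c[2]); print("yaw of left(y) dir deg",np.degrees(np.arctan2(yd[1],yd[0]))-90, np.linalg.norm(c[0]-c[1]),np.linalg.norm(c[2]-c[3]),np.linalg.norm(c[2]-c[1]))
E
python3 m.py
```

```text
head [0.5945 0.3705 0.157 ] gap 0.6
hinge [0.4307 0.3263 0.0243] gap 1.0
ptrA [0.5434 0.3064 0.112 ] gap 1.3
ptrB [0.5463 0.2834 0.1085] gap 1.2
flatRF [0.6315 0.2593 0.0915] gap 1.5
flatLF [0.5665 0.3835 0.1009] gap 2.7
flatRB [0.6637 0.2706 0.0992] gap 0.4
handleL [0.3491 0.3123 0.0133] gap 0.1
handleR [0.3776 0.2634 0.0158] gap 0.2
jaw [0.4765 0.3488 0.0226] gap 0.1
[[0.5959 0.4014 0.1   ]
 [0.6633 0.2705 0.1   ]
 [0.6286 0.2584 0.1   ]
 [0.5678 0.3845 0.1   ]]
yaw of left(y) dir deg 26.517226331072493 0.1472841332039999 0.14000646574719097 0.03668222087570658
```

```bash
cat >> m.py <<'E'
print("----")
a=np.radians(26.5); X=np.array([np.cos(a),np.sin(a),0]);Y=np.array([-np.sin(a),np.cos(a),0]);Z=np.array([0,0,1.])
back=(c[0]+c[1])/2; O=back*[1,1,0]-.06*X
n=-.574*X+.819*Z; U=.819*X+.574*Z; C0=O-.0171*X+.07*Z
print("O",O,"C0",C0)
pc=lambda p:np.array([-(p-C0)@Y,(p-C0)@U,(p-C0)@n])*1000  # right, up, out (mm)
for k in("ptrA","ptrB","head","flatRF","flatLF"): print(k,pc(P[k]))
def onpanel(cm,u,v,h):
    o,d=ray(cm,u,v); return o+d*((C0+h*n-o)@n)/(d@n)
for cm,box,nm in((t,(250,190,310,245),"top"),(s,(355,200,405,255),"scene")):
    g=cm["color"].max(2); m=np.zeros(g.shape,np.uint8); x0,y0,x1,y1=box; m[y0:y1,x0:x1]=(g[y0:y1,x0:x1]<50)
    k,l,st,_=cv2.connectedComponentsWithStats(m); i=1+st[1:,4].argmax(); vs,us=np.where(l==i)
    for h in(.013,.043):
        q=np.array([pc(onpanel(cm,u,v,h)) for u,v in zip(us,vs)])
        print(nm,h,len(us),"right",np.percentile(q[:,0],[0.5,99.5]),"up",np.percentile(q[:,1],[.5,99.5]))
E
python3 m.py | sed -n '/----/,$p'
```

```text
----
O [0.5759 0.3092 0.    ] C0 [0.5606 0.3015 0.07  ]
ptrA [-12.0291  13.2432  42.0175]
ptrB [ 9.879   4.9699 43.5601]
head [-46.5784  99.9263  36.1605]
flatRF [69.4305 48.8238 -7.998 ]
flatLF [-70.7749  51.9926   1.3065]
top 0.013 990 right [-16.9253  44.7068] up [-27.8811  36.7981]
top 0.043 990 right [-15.8846  43.4458] up [-13.2204  49.0431]
scene 0.013 894 right [-23.9769  50.1133] up [-25.9098  36.6852]
scene 0.043 894 right [-3.2333 67.8031] up [-8.4159 51.599 ]
```

```bash
cat >> h.py <<'E'
def yaw():  # yaw of tool x
    M=R.from_quat(r.observe()["orientation"]).as_matrix(); return np.arctan2(M[1,0],M[0,0])
def row(p,yawt=None):
    o=r.observe(); M=R.from_quat(o["orientation"]).as_matrix(); d=M.T@(np.array(p)-o["tcp_pos"])/.05
    y=np.arctan2(M[1,0],M[0,0]); w=0 if yawt is None else -((yawt-y+np.pi)%(2*np.pi)-np.pi)
    return np.round([*d,w],3)
# knob geometry
a=np.radians(26.5); X=np.array([np.cos(a),np.sin(a),0]);Y=np.array([-np.sin(a),np.cos(a),0]);Z=np.array([0,0,1.])
n=-.574*X+.819*Z; U=.819*X+.574*Z; K=np.array([0.5606,0.3015,0.07])-.014*Y+.004*U
def knobpush(phi,gap=0,rho=.020,h=.032,half=.011):
    p=np.radians(phi); b=np.cos(p)*Y+np.sin(p)*U; c=-np.sin(p)*Y+np.cos(p)*U
    pt=K+rho*b+(.008+gap)*c+h*n; hz=-c*[1,1,0]; hz/=np.linalg.norm(hz)
    return pt-half*hz+.008*Z, np.arctan2(hz[1],hz[0])
E
python3 - <<'E'
from h import *
np.set_printoptions(precision=3,suppress=True)
print("K",K,"yaw now",np.degrees(yaw()),r.observe()["qpos"][5])
for phi,g in((20.7,.012),(20.7,0),(0,0),(-20,0),(-45,0),(-60,0)):
    p,y=knobpush(phi,g); print(phi,p,np.degrees(y),row(p,y),row(p,y+np.pi))
E
```

```text
K [0.57  0.29  0.072] yaw now 158.35330962830335 -0.12606602837435835
20.7 [0.578 0.302 0.121] -178.2675568021731 [-8.515 -2.611  2.357 -0.408] [-8.515 -2.611  2.357  2.734]
20.7 [0.568 0.302 0.115] -178.2675568021731 [-8.329 -2.692  2.486 -0.408] [-8.329 -2.692  2.486  2.734]
0 [0.56  0.308 0.111] -153.50000000000003 [-8.141 -2.64   2.561 -0.84 ] [-8.141 -2.64   2.561  2.301]
-20 [0.551 0.31  0.107] -129.53924992485767 [-7.959 -2.663  2.645 -1.259] [-7.959 -2.663  2.645  1.883]
-45 [0.541 0.308 0.102] -102.81747620953449 [-7.784 -2.79   2.751 -1.725] [-7.784 -2.79   2.751  1.417]
-60 [0.536 0.304 0.099] -88.80711966860746 [-7.722 -2.902  2.806 -1.969] [-7.722 -2.902  2.806  1.172]
```

```bash
python3 -m crank '-8.5 -2.6 0 2.73 1;-8.5 -2.6 0 2.73 1;-8.5 -2.6 0 2.73 1;-8.5 -2.6 0 2.73 1;-8.5 -2.6 0 2.73 1;-8.5 -2.6 0 2.73 1;-8.5 -2.6 0 2.73 1;-8.5 -2.6 0 2.73 1;-8.5 -2.6 0 2.73 1;-8.5 -2.6 0 2.73 1;-8.5 -2.6 0 2.73 1;-8.5 -2.6 0 2.73 1' 40
cat > k.py <<'E'
from h import *
import sys
np.set_printoptions(precision=3,suppress=True)
o=r.observe(); print(o["tcp_pos"],np.degrees(yaw()),o["qpos"],o["gripper_width"],o["wrist_force"],o["clock"])
for phi,g in((20.7,.012),(20.7,0),(0,0),(-20,0),(-45,0),(-60,0)):
    p,y=knobpush(phi,g); print(phi,p,row(p,y+np.pi))
E
python3 k.py
```

```text
clock: 1.6
tcp_pos: [0.5781, 0.3026, 0.239]
orientation: [0.888, 0.46, -0.0, -0.0]
wrist_force: [0.0, 0.2, -0.1]
gripper_width: -0.005
gripper_force: 0.0
[0.578 0.303 0.239] 54.790145745272966 [0.361 0.286 1.449 0.    1.407 0.976] -0.004957930650718044 [ 0.012  0.175 -0.05 ] 1.6
20.7 [0.578 0.302 0.121] [-0.003  0.002  2.355  0.926]
20.7 [0.568 0.302 0.115] [-0.125 -0.16   2.484  0.926]
0 [0.56  0.308 0.111] [-0.119 -0.355  2.559  0.494]
-20 [0.551 0.31  0.107] [-0.184 -0.526  2.643  0.076]
-45 [0.541 0.308 0.102] [-0.349 -0.667  2.749 -0.391]
-60 [0.536 0.304 0.099] [-0.472 -0.701  2.804 -0.635]
```

```bash
python3 -m crank '0 0 0.5 0.93 1;0 0 1 0.93 1;0 0 1.2 0.93 1;0 0 1.2 0.93 1;0 0 1.2 0.93 1;0 0 1.2 0.93 1;0 0 1.5 0.93 1;0 0 2 0.93 1;0 0 2.35 0.93 1;0 0 2.35 0.93 1'
python3 k.py; python3 - <<'E'
from h import *
b=r.read_camera("scene"); cv2.imwrite("pics/s2.png",cv2.resize(b["color"][140:300,320:460],None,fx=3.7,fy=3.7,interpolation=cv2.INTER_CUBIC))
E
```

```text
clock: 2.6
tcp_pos: [0.5753, 0.3024, 0.118]
orientation: [1.0, 0.017, -0.003, 0.001]
wrist_force: [-0.2, -0.3, -0.8]
gripper_width: -0.002
gripper_force: 0.0
[0.575 0.302 0.118] 1.9412786886431723 [ 0.363  0.389  1.554 -0.     1.205  1.9  ] -0.0022432699156498966 [-0.234 -0.286 -0.825] 2.6
20.7 [0.578 0.302 0.121] [ 0.055  0.002 -0.066  0.004]
20.7 [0.568 0.302 0.115] [-0.147  0.001  0.064  0.004]
0 [0.56  0.308 0.111] [-0.298 -0.122  0.14  -0.429]
-20 [0.551 0.31  0.107] [-0.474 -0.173  0.225 -0.847]
-45 [0.541 0.308 0.102] [-0.685 -0.128  0.331 -1.313]
-60 [0.536 0.304 0.099] [-0.786 -0.05   0.388 -1.558]
```

View pics/s2.png

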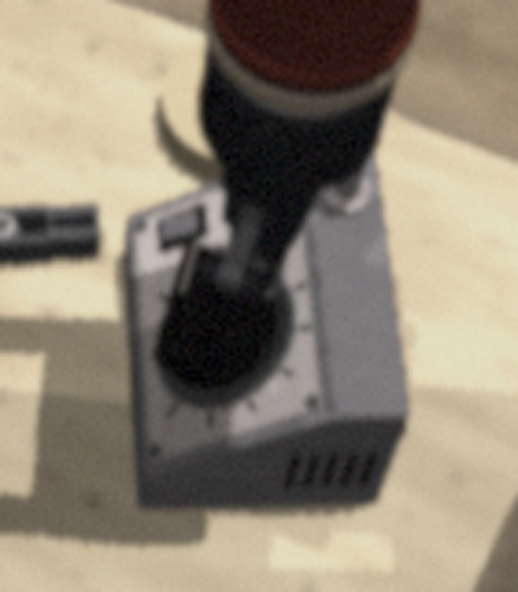

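The fingers stand just up-slope of the pointer end (about (235,270) in this crop), clear of the pin. I now push along the arc.

```bash
python3 -m crank '-0.07 0 0.03 0 1;-0.15 0 0.06 0 1;-0.18 -0.03 0.08 -0.1 1;-0.22 -0.06 0.1 -0.21 1;-0.26 -0.09 0.12 -0.32 1;-0.3 -0.12 0.14 -0.43 1;-0.34 -0.135 0.16 -0.53 1;-0.385 -0.15 0.18 -0.64 1;-0.43 -0.16 0.2 -0.74 1;-0.475 -0.17 0.225 -0.85 1'
python3 k.py
```

```text
clock: 3.65
tcp_pos: [0.5552, 0.3125, 0.113]
orientation: [0.903, 0.43, 0.003, -0.0]
wrist_force: [1.6, 2.9, 1.9]
gripper_width: 0.001
gripper_force: 1.8
[0.555 0.312 0.113] 50.88366859065462 [0.388 0.358 1.605 0.001 1.173 1.071] 0.0014990671665952185 [1.616 2.87  1.864] 3.65
20.7 [0.578 0.302 0.121] [ 0.133  0.481 -0.165  0.858]
20.7 [0.568 0.302 0.115] [-0.     0.328 -0.037  0.858]
0 [0.56  0.308 0.111] [-0.008  0.132  0.037  0.426]
-20 [0.551 0.31  0.107] [-0.086 -0.034  0.121  0.007]
-45 [0.541 0.308 0.102] [-0.26  -0.164  0.225 -0.459]
-60 [0.536 0.304 0.099] [-0.386 -0.189  0.279 -0.704]
```

```bash
python3 -m crank '-0.04 -0.035 0.025 -0.12 1;-0.085 -0.07 0.055 -0.23 1;-0.13 -0.1 0.08 -0.35 1;-0.17 -0.13 0.1 -0.46 1;-0.17 -0.13 0.1 -0.46 1'
python3 k.py
```

```text
clock: 4.15
tcp_pos: [0.5438, 0.3101, 0.1073]
orientation: [0.782, 0.623, 0.002, -0.0]
wrist_force: [1.4, 3.6, 1.7]
gripper_width: -0.002
gripper_force: 1.8
[0.544 0.31  0.107] 77.09444437329476 [0.392 0.342 1.638 0.002 1.158 0.616] -0.001541548017679584 [1.37  3.607 1.661] 4.15
20.7 [0.578 0.302 0.121] [ 0.004  0.703 -0.278  1.315]
20.7 [0.568 0.302 0.115] [-0.048  0.507 -0.15   1.315]
0 [0.56  0.308 0.111] [ 0.032  0.328 -0.075  0.883]
-20 [0.551 0.31  0.107] [0.036 0.145 0.009 0.465]
-45 [0.541 0.308 0.102] [-0.063 -0.049  0.113 -0.002]
-60 [0.536 0.304 0.099] [-0.165 -0.127  0.168 -0.246]
```

```bash
python3 -m crank '-0.05 -0.04 0.025 -0.12 1;-0.1 -0.08 0.055 -0.24 1;-0.1 -0.08 0.055 -0.24 1;-0.1 -0.08 0.055 -0.24 1'
python3 k.py
```

```text
clock: 4.55
tcp_pos: [0.5379, 0.3059, 0.1037]
orientation: [0.703, 0.711, 0.001, -0.001]
wrist_force: [-1.4, 5.2, -0.4]
gripper_width: -0.001
gripper_force: 2.2
[0.538 0.306 0.104] 90.59571742581394 [0.389 0.332 1.657 0.002 1.151 0.377] -0.0013012941156256238 [-1.412  5.197 -0.43 ] 4.55
20.7 [0.578 0.302 0.121] [-0.077  0.801 -0.352  1.551]
20.7 [0.568 0.302 0.115] [-0.081  0.599 -0.224  1.551]
0 [0.56  0.308 0.111] [ 0.038  0.444 -0.148  1.119]
-20 [0.551 0.31  0.107] [ 0.085  0.267 -0.064  0.7  ]
-45 [0.541 0.308 0.102] [0.033 0.056 0.041 0.234]
-60 [0.536 0.304 0.099] [-0.047 -0.043  0.096 -0.01 ]
```

```bash
python3 -m crank '-0.06 -0.02 0.02 0 1;-0.12 -0.04 0.03 0 1;-0.12 -0.04 0.03 0 1;-0.12 -0.04 0.03 0 1'
python3 k.py | head -1;  python3 - <<'E'
from h import *
b=r.read_camera("scene"); cv2.imwrite("pics/s3.png",cv2.resize(b["color"][150:290,330:450],None,fx=4.2,fy=4.2,interpolation=cv2.INTER_CUBIC))
E
```

```text
clock: 4.95
tcp_pos: [0.5377, 0.3046, 0.1039]
orientation: [0.703, 0.711, 0.006, -0.002]
wrist_force: [2.5, 21.0, -2.7]
gripper_width: -0.001
gripper_force: 9.2
[0.538 0.305 0.104] 90.58605236363854 [0.384 0.324 1.668 0.009 1.14  0.37 ] -0.0014673145836653356 [ 2.516 21.041 -2.663] 4.95
```

View pics/s3.png

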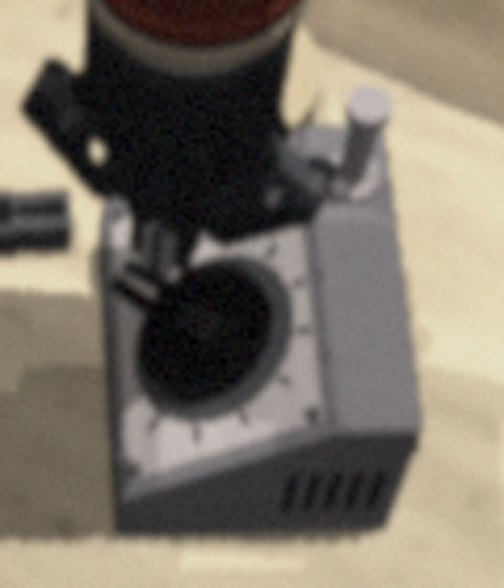

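The push force rose from 5 N to 21 N while the tool stood still, so the knob is against its stop, with the pointer line at the lower left (about (135,285)). I back off, rise, and look again to confirm.

```bash
python3 -m crank '0.2 0 0 0 1;0.4 0 -0.2 0 1;0.4 0 -1.2 0 1;0.4 0 -2 0 0;-0.5 2.5 -2 0.2 -1;-0.5 3.2 -2 0.4 -1;-0.5 3.2 -2 0.6 -1;-0.5 3.2 -2 0.7 -1;-0.5 3.2 -2 0.9 -1;-0.5 3.2 -2 1.06 -1;-0.5 3.2 -2 1.06 -1'
python3 - <<'E'
from h import *
np.set_printoptions(precision=3,suppress=True)
y=np.radians(29.3); 
o=r.observe(); print(o["tcp_pos"],np.degrees(yaw()),o["qpos"],o["wrist_force"])
print(row([.3801,.2979,.012],y))
t=r.read_camera("top");s=r.read_camera("scene")
a=cv2.resize(t["color"][170:350,200:330],None,fx=3.2,fy=3.2,interpolation=cv2.INTER_CUBIC)
b=cv2.resize(s["color"][170:290,340:440],None,fx=3.8,fy=3.8,interpolation=cv2.INTER_CUBIC)
im=np.zeros((600,800,3),np.uint8); im[:a.shape[0],:a.shape[1]]=a; im[:b.shape[0],417:417+b.shape[1]]=b[:, :383]; cv2.imwrite("pics/c4.png",im)
E
```

```text
clock: 6.1
tcp_pos: [0.6968, 0.2751, 0.2018]
orientation: [0.966, 0.26, -0.0, 0.0]
wrist_force: [0.4, -0.4, -0.0]
gripper_width: 1.003
gripper_force: 0.0
[0.697 0.275 0.202] 30.091165924838577 [ 0.271  0.541  1.184 -0.001  1.417  1.317] [ 0.366 -0.414 -0.042]
[-5.248 -3.573  3.798  0.014]
```

View pics/c4.png

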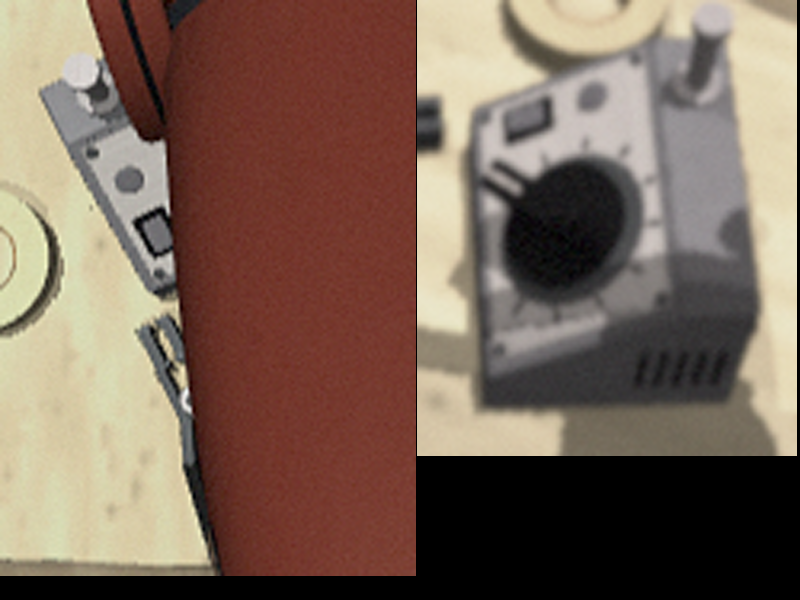

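The knob pointer now lies at the lower left (scene crop (497,165) to (525,190)); the clamp hasn't moved. I check the pointer angle numerically and move toward the clamp.

```bash
python3 - <<'E'
from h import *
s=r.read_camera("scene")
o=[]
for u,v in((497,165),(525,192)):
    c,d=ray(s,340+(u-417)/3.8-.4,170+v/3.8-.4); q=c+d*((K+.043*n-c)@n)/(d@n)-K; o.append([q@Y,q@U]); print(q@Y,q@U)
d=np.subtract(o[0],o[1]); print(np.degrees(np.arctan2(d[1],d[0])))
E
python3 -m crank '-1 -1 -0.6 0.01 -1;-2 -2 -0.6 0.01 -1;-3 -3 -0.6 0.01 -1;-4 -3.55 -0.6 0.01 -1;-5.25 -3.55 -0.6 0.01 -1;-5.25 -3.55 -0.6 0.01 -1;-5.25 -3.55 -0.6 0.01 -1;-5.25 -3.55 1 0.01 -1;-5.25 -3.55 2 0.01 -1;-5.25 -3.55 2 0.01 -1'
python3 - <<'E'
from h import *
print(np.degrees(yaw()),row([.3801,.2979,.012],np.radians(29.3)))
w=r.read_camera("wrist"); cv2.imwrite("pics/w5.png",w["color"])
E
```

```text
0.019886399257879477 -0.014614178957595005
0.0006186140203297023 -0.0006920212123120773
-35.850422325146184
clock: 7.25
tcp_pos: [0.3784, 0.2941, 0.0989]
orientation: [0.965, 0.261, -0.001, 0.0]
wrist_force: [-0.3, 1.1, 0.6]
gripper_width: 0.999
gripper_force: 0.0
30.259200249176388 [ 0.073 -0.049  1.738  0.017]
```

View pics/w5.png

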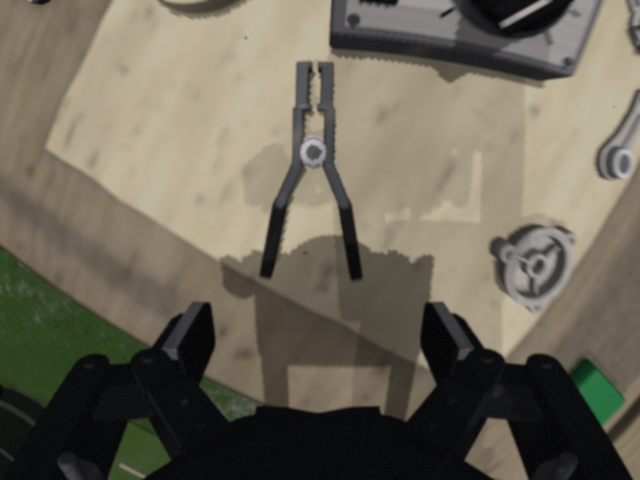

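The wrist view shows the clamp centred between the fingers (hinge (313,152), handle tips (266,272) and (357,277)). The pointer line runs (550,0) to (500,25). I compare the pointer angle with the scale ticks to confirm the stop.

```bash
python3 - <<'E'
from h import *
np.set_printoptions(precision=4,suppress=True)
o=r.observe(); w=r.read_camera("wrist"); t=r.read_camera("top"); M=R.from_quat(o["orientation"]).as_matrix(); H=np.array(w["hand_eye"]); f=240/np.tan(np.radians(w["fovy"])/2)
def wray(u,v):
    x,y=u-w["cx"],v-w["cy"]; q=np.hypot(x,y); th=q/f; d=np.array([np.sin(th)*x/q,np.sin(th)*y/q,np.cos(th)])
    return o["tcp_pos"]+M@H[:3,3], M@H[:3,:3]@d
def plane(c,d,h): q=c+d*((K+h*n-c)@n)/(d@n)-K; return q@Y,q@U
A=lambda p:(np.round(1000*np.array(p),1),round(np.degrees(np.arctan2(p[1],p[0])),1))
print("pointer wrist",[A(plane(*wray(*p),.043)) for p in((500,25),(550,1))],"tick w",A(plane(*wray(447,12),0)))
for p in((210,267),(180,250),(165,218),(165,190),(185,155),(223,135),(261,135),(291,155),(307,187)):
    print("tick",A(plane(*ray(t,200+p[0]/3-.33,150+p[1]/3-.33),0)))
for nme,p in(("hinge",(313,152)),("hl",(266,272)),("hr",(357,277)),("jawtip",(315,62))):
    c,d=wray(*p); z=.025; print(nme,c+d*(z-c[2])/d[2])
E
```

```text
pointer wrist [(array([ 25.3, -27.2]), np.float64(-47.2)), (array([  6.9, -10.6]), np.float64(-57.0))] tick w (array([ 34.2, -38.6]), np.float64(-48.5))
tick (array([ 31.2, -32.3]), np.float64(-46.0))
tick (array([ 42.5, -13.4]), np.float64(-17.5))
tick (array([41.6,  9.6]), np.float64(13.0))
tick (array([34. , 25.6]), np.float64(36.9))
tick (array([14.4, 39.9]), np.float64(70.2))
tick (array([-10.7,  40.8]), np.float64(104.6))
tick (array([-30.8,  30.5]), np.float64(135.3))
tick (array([-42. ,  10.8]), np.float64(165.6))
tick (array([-42.7, -12.6]), np.float64(-163.6))
hinge [0.4272 0.3262 0.025 ]
hl [0.3519 0.3153 0.025 ]
hr [0.3765 0.2665 0.025 ]
jawtip [0.4709 0.3503 0.025 ]
```

```bash
python3 -m crank '0 0 0 0.015 -1;0 0 0 0.015 -1;0 0 0 0.015 -1'
python3 - <<'E'
from h import *
np.set_printoptions(precision=3,suppress=True)
print(np.degrees(yaw()),row([.3784,.298,.012],np.radians(29.2)))
o=r.observe(); w=r.read_camera("wrist"); s=r.read_camera("scene"); M=R.from_quat(o["orientation"]).as_matrix(); H=np.array(w["hand_eye"]); f=240/np.tan(np.radians(w["fovy"])/2)
def wray(u,v):
    x,y=u-w["cx"],v-w["cy"]; q=np.hypot(x,y); th=q/f; d=np.array([np.sin(th)*x/q,np.sin(th)*y/q,np.cos(th)])
    return o["tcp_pos"]+M@H[:3,3], M@H[:3,:3]@d
def plane(c,d,h): q=c+d*((K+h*n-c)@n)/(d@n)-K; return q@Y,q@U
for nm,im,rf in(("w",w["color"],wray),("s",s["color"],lambda u,v:ray(s,u,v))):
    g=im.min(2); pts=[];wt=[]
    ok=lambda u,v:0<=u<640 and 0<=v<480
    f2=[(u,v,plane(*rf(u,v),.043)) for u in (range(470,600) if nm=="w" else range(345,390)) for v in (range(0,60) if nm=="w" else range(200,240))]
    f2=[(u,v,p,int(g[v,u])) for u,v,p in f2 if 0<np.hypot(*p)<.028 and abs(np.degrees(np.arctan2(p[1],p[0]))+45)<25 and g[v,u]>(130 if nm=="w" else 60)]
    q=np.array([p for _,_,p,_ in f2])*1000; ww=np.array([x[3] for x in f2],float)
    m=(q*ww[:,None]).sum(0)/ww.sum(); e=np.linalg.svd((q-m)*np.sqrt(ww)[:,None],full_matrices=False)[2][0]
    print(nm,len(q),m,np.degrees(np.arctan2(-abs(e[1])*1,abs(e[0]))),e, np.abs((q-m)@e).max())
E
```

```text
clock: 7.7
tcp_pos: [0.3817, 0.2956, 0.1034]
orientation: [0.968, 0.252, 0.002, -0.0]
wrist_force: [0.4, -0.1, 0.0]
gripper_width: 1.0
gripper_force: 0.0
29.174240170294716 [-0.041 -0.074  1.828 -0.   ]
w 197 [ 12.205 -10.708] -45.397991967748716 [-0.702  0.712] 11.696273029168374
s 62 [ 13.257 -11.946] -30.036621812553033 [ 0.866 -0.501] 14.752497551088828
```

The wrist fit puts the pointer at −45.4°, matching the first scale tick at −46°, so the knob is at its stop. Now I grasp the clamp.

```bash
python3 -m crank '-0.04 -0.07 0.6 0 -1;-0.04 -0.07 1.2 0 -1;-0.04 -0.07 1.6 0 -1;-0.04 -0.07 1.78 0 -1;-0.04 -0.07 1.78 0 -1;-0.04 -0.07 1.78 0 -1' 28
python3 -c "
from h import *
print(np.degrees(yaw()),row([.3784,.298,.012],np.radians(29.2)))"
```

```text
clock: 8.4
tcp_pos: [0.3776, 0.2974, 0.0132]
orientation: [0.968, 0.252, 0.001, -0.0]
wrist_force: [0.2, -0.1, 0.1]
gripper_width: 1.001
gripper_force: 0.0
29.151780410035336 [ 0.021 -0.003  0.025 -0.001]
```

```bash
python3 -m crank '0 0 0 0 -0.3;0 0 0 0 0;0 0 0 0 0.5;0 0 0 0 1;0 0 0 0 1;0 0 0 0 1;0 0 0 0 1;0 0 0 0 1;0 0 0 0 1' 28
python3 -m crank '0 0 -0.2 0 1;0 0 -0.5 0 1;0 0 -0.5 0 1;0 0 -0.5 0 1'
python3 - <<'E'
from h import *
w=r.read_camera("wrist"); cv2.imwrite("pics/w6.png",w["color"])
E
```

```text
clock: 9.3
tcp_pos: [0.3785, 0.298, 0.0144]
orientation: [0.968, 0.252, 0.002, -0.001]
wrist_force: [-1.6, 0.3, 8.7]
gripper_width: 0.377
gripper_force: 27.8
clock: 9.7
tcp_pos: [0.3771, 0.2971, 0.0377]
orientation: [0.968, 0.252, 0.001, -0.0]
wrist_force: [-0.2, -0.1, -1.5]
gripper_width: 0.371
gripper_force: 28.3
```

View pics/w6.png

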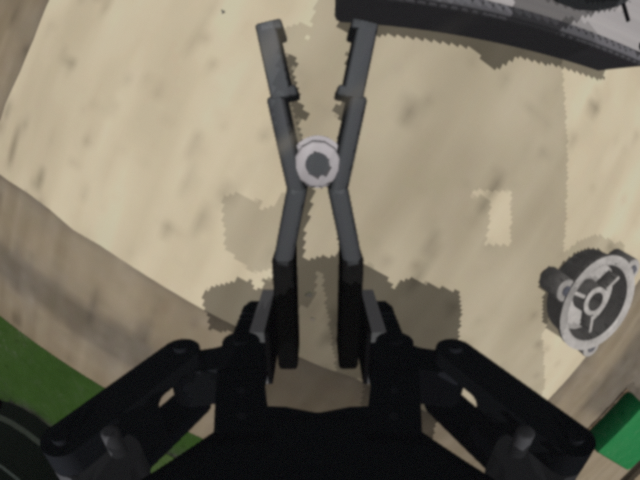

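The clamp is squeezed home and lifted cleanly: hinge (318,162), jaw tips (270,25) and (365,25), symmetric about the tool. I work out the mouth offset and the approach.

```bash
cat > p.py <<'E'
from h import *
np.set_printoptions(precision=3,suppress=True)
o=r.observe(); w=r.read_camera("wrist"); M=R.from_quat(o["orientation"]).as_matrix(); H=np.array(w["hand_eye"]); f=240/np.tan(np.radians(w["fovy"])/2)
def wray(u,v):
    x,y=u-w["cx"],v-w["cy"]; q=np.hypot(x,y); th=q/f; d=np.array([np.sin(th)*x/q,np.sin(th)*y/q,np.cos(th)])
    return o["tcp_pos"]+M@H[:3,3], M@H[:3,:3]@d
def onzw(u,v,z): c,d=wray(u,v); return c+d*(z-c[2])/d[2]
E
python3 - <<'E'
from p import *
z=o["tcp_pos"][2]+.011
T=lambda p:M.T@(p-o["tcp_pos"])*1000
for q in((318,162),(270,25),(365,25)): print(q,T(onzw(*q,z)))
pin=np.array([.5945,.3705,.127]); tx=M[:,0]*[1,1,0]
print("final row (mouth 96 ahead)",row(pin-.096*tx,yaw()),"pre",row(pin-.146*tx,yaw()))
E
```

```text
(318, 162) [ 63.808  -0.746 -11.002]
(270, 25) [111.008 -16.576 -11.005]
(365, 25) [110.984  14.852 -11.004]
final row (mouth 96 ahead) [ 2.608  0.836 -1.806 -0.   ] pre [ 1.608  0.836 -1.805 -0.   ]
```

```bash
python3 -m crank '-0.2 0 -0.5 0 1;-0.2 0 -1.2 0 1;0 0 -1.8 0 1;0.5 0.4 -1.8 0 1;1 0.8 -1.8 0 1;1.4 0.84 -1.8 0 1;1.4 0.84 -1.8 0 1;1.4 0.84 -1.8 0 1;1.4 0.84 -1.8 0 1;1.4 0.84 -1.8 0 1'
python3 - <<'E'
from p import *
pin=np.array([.5945,.3705,.127]); tx=M[:,0]*[1,1,0]
print(o["wrist_force"],np.degrees(yaw()),"final",row(pin-.097*tx,yaw()))
t=r.read_camera("top");s=r.read_camera("scene")
a=cv2.resize(t["color"][160:310,190:310],None,fx=3.3,fy=3.3,interpolation=cv2.INTER_CUBIC)
b=cv2.resize(w["color"][0:240,200:440],None,fx=1.65,fy=1.65,interpolation=cv2.INTER_CUBIC)
im=np.zeros((500,800,3),np.uint8); im[:a.shape[0],:a.shape[1]]=a; im[:b.shape[0],400:400+b.shape[1]]=b; cv2.imwrite("pics/c7.png",im)
E
```

```text
clock: 10.8
tcp_pos: [0.4573, 0.2943, 0.1268]
orientation: [0.968, 0.252, -0.001, 0.0]
wrist_force: [-0.4, 0.3, -1.5]
gripper_width: 0.378
gripper_force: 28.4
[-0.357  0.256 -1.534] 29.18413777459115 final [ 1.195  0.007  0.    -0.   ]
```

View pics/c7.png

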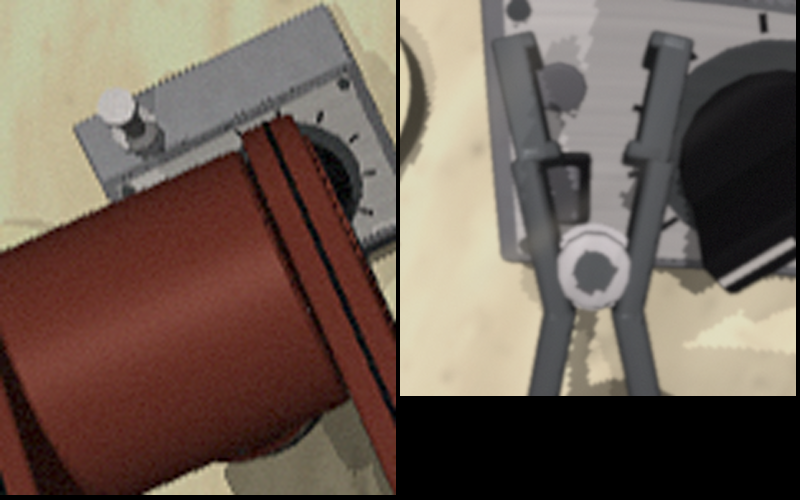

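The clamp is held level at pin height, with the pin ahead on the jaw line. I advance in stages, watching the force.

```bash
python3 -m crank '0.2 0.02 0 0 1;0.4 0.02 0 0 1;0.55 0.02 0 0 1;0.7 0.02 0 0 1;0.8 0.02 0 0 1;0.9 0.02 0 0 1;0.9 0.02 0 0 1;0.9 0.02 0 0 1'
python3 - <<'E'
from p import *
pin=np.array([.5945,.3705,.127]); tx=M[:,0]*[1,1,0]
print("final98",row(pin-.098*tx,yaw()), o["wrist_force"])
# where should pin features project in wrist image?
C=o["tcp_pos"]+M@H[:3,3]; Rc=(M@H[:3,:3]).T
def wproj(p):
    q=Rc@(np.array(p)-C); th=np.arctan2(np.hypot(q[0],q[1]),q[2]); k=f*th/np.hypot(q[0],q[1]); return np.array([w["cx"]+k*q[0],w["cy"]+k*q[1]])
for z in(.1,.105,.116,.127,.138,.149,.157): print(z,wproj([*pin[:2],z]))
g=cv2.cvtColor(w["color"],cv2.COLOR_BGR2GRAY)
for v in range(0,140,8): print(v,g[v,256:384:4])
E
```

```text
clock: 11.75
tcp_pos: [0.498, 0.3154, 0.1271]
orientation: [0.968, 0.252, -0.0, 0.0]
wrist_force: [0.6, 0.5, -1.2]
gripper_width: 0.379
gripper_force: 28.4
final98 [ 0.264 -0.023  0.003 -0.   ] [ 0.617  0.529 -1.208]
0.1 [316.762  47.166]
0.105 [316.75   44.695]
0.116 [316.72   38.697]
0.127 [316.685  31.785]
0.138 [316.645  23.737]
0.149 [316.597  14.258]
0.157 [316.556   6.242]
0 [220 220 219 218 220 220 211 208 206 205 205 209 206 206 208 212 212 210
 213 211 206 206 226 226 225 229 229 227 229 229 229 228]
8 [207 204 205 198 200 201 209 206 206 209 208 205 207 213 213 214 214 214
 211 208 211 213 199 209 211 210 209 208 209 215 218 226]
16 [158 158 158 159 160 159 191 210 212 208 209 213 216 215 215 216 213 211
 212 215 215 178 136 137 136 135 136 136 136 134 132 128]
24 [131 104 108 113 113 114  99 107 204 211 216 215 217 217 218 214 214 217
 218 211 114 133 138 134  77  98 117 132 121 107  96 136]
32 [127 109 113 117 120  93  67  87 163  92 133 181 213 216 214 211 184 136
  73 162 187 143 137  80  31  65 100  99  99  97  92 137]
40 [159 106 117 119 122 114  68  65 180 184 179  
[... 997 characters left out ...]
  92  89 107 107 105 106]
104 [124 129  79  72 100 100  99  67  49 100  99 100 126 168 168 168 168 168
 167 165 149 103  83  63  96 100  96  80 167 168 168 167]
112 [122 177 194 163  83  92  99  86  38 116 101 101 102 161 171 170 169 168
 168 167 133 104  49  75  98  96  91 118 171 171 171 170]
120 [123 156 195 194 102  88  97  96  58  75 118 157 157 164 164 162 162 163
 163 164 163 122  43  88  98  93  69 159 162 165 167 166]
128 [125 141 195 195 163  82  94  99  81  51 125 140 163 163 163 164 165 166
 166 166 167  76  65  96  96  91  97 168 128  30 135 169]
136 [124 130 198 199 196  89  96 104 104  80  82  96 161 174 191 200 198 179
 169 168 160  38  84  96  93  77 154 168 168 159  83  68]
```

The wrist image shows the pin head centred at about u=311, where 316.6 was expected, so the pin sits about 2 mm to tool −y. Depth agrees with the estimate. I correct the lateral offset and finish the approach.

```bash
python3 -m crank '0 -0.04 0 0 1;0.08 -0.04 0 0 1;0.16 -0.04 0 0 1;0.245 -0.04 0 0 1;0.245 -0.04 0 0 1;0.245 -0.04 0 0 1'
python3 - <<'E'
from p import *
g=cv2.cvtColor(w["color"],cv2.COLOR_BGR2GRAY)
for v in range(0,110,6): print(v,g[v,256:384:4])
pin=np.array([.5945,.3705,.127]); tx=M[:,0]*[1,1,0]
print(row(pin-.099*tx,yaw()), o["wrist_force"])
C=o["tcp_pos"]+M@H[:3,3]; Rc=(M@H[:3,:3]).T
def wproj(p):
    q=Rc@(np.array(p)-C); th=np.arctan2(np.hypot(q[0],q[1]),q[2]); k=f*th/np.hypot(q[0],q[1]); return np.array([w["cx"]+k*q[0],w["cy"]+k*q[1]])
for z in(.105,.127,.138,.157): print(z,wproj([*pin[:2],z]),wproj(pin*[1,1,0]+[0,0,z]-.0095*tx))
E
```

```text
clock: 12.4
tcp_pos: [0.508, 0.3232, 0.1272]
orientation: [0.968, 0.252, -0.0, 0.0]
wrist_force: [-0.6, 0.1, -0.5]
gripper_width: 0.382
gripper_force: 28.4
0 [222 221 221 221 220 221 222 222 223 223 223 221 222 221 222 223 223 224
 223 222 225 226 227 226 225 228 230 230 229 229 229 230]
6 [222 221 220 218 217 218 221 222 222 223 221 220 221 221 223 222 221 221
 221 222 224 225 218 208 210 211 212 211 211 215 228 230]
12 [221 221 220 216 213 217 221 221 220 219 220 222 222 223 222 222 223 221
 222 222 224 221 206 209 211 212 212 211 211 211 211 211]
18 [221 222 221 221 216 197 203 221 219 220 221 221 216 216 215 212 212 215
 215 217 221 212 206 209 195 166 196 210 210 211 210 211]
24 [177 117 126 136 129 117 106 216 219 220 217 215 216 216 214 213 217 215
 213 215 219 214 208 207  81  99  99  98  99 100 124 208]
30 [144 110 115 120 123  90  77 149 218 217 216 217 216 214 216 219 215 215
 218 220 220 219 219 155  30  57  99  99  99  98 108 205]
36 [145 110 118 121 126 113  78  84 215 217 218 215 216 218 220 216 216 219
 221 221 220 220 219 169  30  79 100  98  99  95 161 206]
42 [161 
[... 1122 characters left out ...]
8  99  98  98  99
  98 101  73  93 101 106 105 103 100 102 139 141 141 140]
96 [163 162 163 150  99  93  87  68  57  35  29 119  88  93  97  96  97  97
  92  78  38  51  64  80  91 100  94 107 141 141 141 141]
102 [164 163 163  89  99  97  99  57  38  62  71  75  87  79  72  74  76  77
  77  80  81  80  71  64  96 101  96  80 138 141 140 141]
108 [162 163 160 130  94  95 100  76  34  74  74  74  84  95  74  84  79  81
  86  99  92  84  59  70  98  97  95  82 140 140 141 140]
[-0.005  0.016  0.003 -0.   ] [-0.556  0.108 -0.493]
0.105 [321.436  73.21 ] [321.455  95.304]
0.127 [322.133  64.528] [322.158  90.083]
0.138 [322.573  59.073] [322.603  86.789]
0.157 [323.545  47.083] [323.589  79.506]
```

Head and jaws line up within 1 mm and the wrist force is near zero. I release gently.

```bash
python3 -m crank '0 0 0 0 0.2;0 0 0 0 0.1;0 0 0 0 0;0 0 0 0 -0.1;0 0 0 0 -0.2;0 0 0 0 -0.4;0 0 0 0 -0.6;0 0 0 0 -1;0 0 0 0 -1;0 0 0 0 -1;0 0 0 0 -1'
python3 - <<'E'
from p import *
g=cv2.cvtColor(w["color"],cv2.COLOR_BGR2GRAY)
print(o["wrist_force"])
for v in list(range(24,110,10))+list(range(130,200,10)): print(v,g[v,256:384:4])
E
```

```text
clock: 13.55
tcp_pos: [0.5079, 0.3231, 0.1273]
orientation: [0.968, 0.252, -0.0, 0.0]
wrist_force: [0.3, 0.1, -0.9]
gripper_width: 0.998
gripper_force: 0.0
[ 0.252  0.108 -0.942]
24 [208 208 208 206 206 206 206 206 206 206 202 200 203 201 199 200 203 200
 198 200 204 200 194 195 196 197 196 196 196 195 194 194]
34 [196 178 177 171 184 179 171 170 202 201 204 202 200 201 204 201 199 202
 207 206 205 205 204 198 195 194 194 194 193 187 184 191]
44 [151 153 154 155 156 155 148 182 202 202 200 202 206 202 201 204 207 207
 207 207 206 202 200 202 119 127 128 128 129 129 130 128]
54 [154 155 155 155 154 153 107 103 200 203 206 203 202 205 208 209 209 210
 207 204 203 205 208 182  77 120 129 128 129 129 128 129]
64 [155 155 154 151 152 150 122  84  77 165 202 204 210 209 209 209 207 204
 205 206 209 203 148  60  71 125 126 127 127 127 128 129]
74 [155 154 152 152 151 149 137  83  75  71  43  68 127 176 205 205 203 191
 162 116  46  43  43  43  72 126 127 128 129 128 129 129]
84 [151 150 151 151 151 148 146  83  75  75  47  36  69  88  80  65  71  83
  94  37  39  41  55  76  92 129 129 129 
[... 530 characters left out ...]
 161 160 160 159 160 159]
150 [116 118 131 181 180 180 180 150  82  79  73  42  89 124 148 149 150 145
 116  77  53  74  72  66 149 155 155 154 146  69 147 154]
160 [123 127 128 177 180 180 182 173  72  75  72  54  89 102 139 166 151 129
  98  81  61  75  73  67 155 157 155 156 156 157 150 120]
170 [121 122 119 174 185 184 176 106  68  75  73 118 154 158 122  80  80 127
 153 155  92  74  73  93 160 160 160 160 116  66  66  63]
180 [132 113 116 152 182 184 182 158  74  73  73 133 154 102  76  75  75  74
 119 155 112  73  72 120 156 158 103  63  64  63  64  64]
190 [188  97 100 112 156 156 157 154  57  72  73  70 103 147 149 149 133 152
 150  84  72  74  69  61 154  64  64  64  63  63  27  13]
```

The jaws have closed on the shaft (image columns 304–328, rows 84–100). I withdraw straight up and check where the clamp sits from outside.

```bash
python3 -m crank '0 0 -0.15 0 -1;0 0 -0.4 0 -1;0 0 -1 0 -1;0 0 -2 0 -1;0 0 -2.6 0 -1;-1 0 -2.6 0 -1;-2 0 -2.6 0 -1;-2 2 -2.6 0 -1;-2 4 -2.6 0 -1;-2 4 -2.6 0 -1;-2 5 -2.6 0 -1;-2 5 -2.6 0 -1'
cat > v.py <<'E'
from h import *
np.set_printoptions(precision=4,suppress=True)
pin=np.array([.5945,.3705,.127]); d=np.array([np.cos(np.radians(29.2)),np.sin(np.radians(29.2)),0])
print(r.observe()["tcp_pos"],r.observe()["clock"])
for nm in("top","scene"):
    c=r.read_camera(nm); g=cv2.cvtColor(c["color"],cv2.COLOR_BGR2GRAY)
    e=[proj(c,pin-k*d+[0,0,.011]) for k in(-.014,0,.038,.096,.116)]; print(nm,np.round(e,1).tolist())
    h=e[2]; u,v=np.round(h).astype(int); print(u,v); print(g[v-9:v+10,u-10:u+11])
    mid=(e[3]).round().astype(int); print("handles",mid); print(g[mid[1]-22:mid[1]+23:2,mid[0]-22:mid[0]+23:2])
E
python3 v.py
```

```text
clock: 14.8
tcp_pos: [0.5433, 0.0543, 0.2592]
orientation: [0.968, 0.252, 0.001, 0.0]
wrist_force: [0.8, 0.4, 0.0]
gripper_width: 0.995
gripper_force: 0.0
[0.5433 0.0543 0.2592] 14.8
top [[222.8, 187.5], [226.7, 194.7], [237.4, 214.4], [254.0, 244.8], [259.7, 255.4]]
237 214
[[ 80  80  84  32  68  61  59  62  61  78  80  60  75  80  82  46  39  67
   90  88 116]
 [ 77  79  80  61  71  26  40  60  64  70  71  68  65  75  79  71  28  48
  101 131 147]
 [ 77  78  80  93  88  39  47  61  99  94  80  84  63  79  78  78  50  53
  131 154 151]
 [ 76  85  85  80  60  53  56  72  96 101 102 103  63  63  82  81  72  31
  119 141 135]
 [101  76  86  62  15  43  50  55  65  85  99  97  84  84  78  78  77  46
   68 146 138]
 [128  63  78  79  49  24  48  47  55  61 116 139 138 141  93  74  82  73
   27 119 117]
 [127  64  76  78  79  22  44  52  58  85 153 164 164 165 140  74  80  75
   37  69  79]
 [108  88  72  78  81  58  18  70  75  92 169 162 159 164 165  83  80  76
   64  34  81]
 [ 76 101  60  72  79  79  48  50  83 117 165 164 165 155 175 126  76  75
   76  44  65]
 [ 83 115  95  93  78  
[... 6454 characters left out ...]
 93  97  94  83  69]
 [160 233 235 233 219 178 178 176 182 188 188 200 204 209 189 159 147 162
  176 196 194 175 137]
 [162 233 235 235 233 231 233 233 230 229 225 212 191 171 169 177 181 152
  133 187 181 149 111]
 [167 231 234 235 234 233 232 233 225 196 174 164 174 175 162 135 106  65
   65 116 112  95  74]
 [192 232 236 236 236 236 235 233 190 138 133 184 176 115  84  62  54  65
   92  93  81  58  46]
 [220 231 234 236 237 238 236 233 161 110  86 131 104  54  55  43  44  54
   74  60  46  45  41]
 [226 227 231 235 236 238 236 225 131  75  70  62  48  39  36  35  35  27
   31  38  40  51  76]
 [227 228 231 234 232 223 200 155  80  44  44  33  31  31  19  21  19  13
   23  55  87 106 127]]
```

```bash
python3 - <<'E'
from h import *
np.set_printoptions(precision=4,suppress=True)
t=r.read_camera("top");s=r.read_camera("scene")
hp,e=tri(t,(241,219.5),s,(389.5,188)); pin=np.array([.5945,.3705,.127]); q=hp-pin
print(hp,e,"dist",np.hypot(*q[:2]),"dir",np.degrees(np.arctan2(-q[1],-q[0])),"z-mid",hp[2]-.011-.127)
# bystander drift / clamp steadiness is judged by hand-in
E
```

```text
[0.5565 0.3492 0.1185] 0.0006032717713578639 dist 0.043579584986267475 dir 29.254508275240273 z-mid -0.01950722837772466
```

```bash
python3 -m crank '0 0 0 0 -1;0 0 0 0 -1;0 0 0 0 -1;0 0 0 0 -1;0 0 0 0 -1;0 0 0 0 -1;0 0 0 0 -1;0 0 0 0 -1' | head -1
python3 - <<'E'
from h import *
np.set_printoptions(precision=4,suppress=True,linewidth=200)
t=r.read_camera("top");s=r.read_camera("scene")
print("Lend",tri(t,(251,266),s,(347,188)))
g=cv2.cvtColor(t["color"],cv2.COLOR_BGR2GRAY); print(g[213:227,234:248])
G=cv2.cvtColor(s["color"],cv2.COLOR_BGR2GRAY); print("scene hinge"); print(G[182:196,383:397])
print("lower handle scene"); print(G[196:226:2,330:400:3])
print("top right handle"); print(g[222:262:2,250:300:2])
E
```

```text
clock: 15.8
Lend (array([0.4807, 0.3357, 0.0874]), np.float64(0.0026199222403385717))
[[ 56  80 113 168 164 166 156 177 128  77  80  75  44  70]
 [ 31  67 148 157 147 153 140 164 147  70  80  79  67  34]
 [ 52  26 149 163 151 169 157 167 163 143 100  74  78  37]
 [ 77  41 112 165 182 187 153 159 145 188 155  77  75  62]
 [ 84  63  33 164 189 172 101 107  85 135 181 101  77  75]
 [ 78  78  41 183 187 128  75  76  75  72 177 156  77  77]
 [ 73  80  67 155 188  80  79  79  74  78 177 178  69  79]
 [ 96  83  77 114 183 118  70  74  77  83 178 159  63  81]
 [143  73  74  92 154 166 133 120 139 134 174 113  76  78]
 [164  80  75  77 101 160 173 163 172 164 154  92 101  70]
 [166 139  90  79  77 104 129 136 138 140 102 108 113  96]
 [164 170 111  76  77  71  55  59  62  83  70 110 108 111]
 [165 152  98  67  79  82  73  32  44  41  57 109 111 107]
 [166 147  90  66  80  88  82  55  30  45  43  98  98 111]]
scene hinge
[[220 220 221 220 220 211 203 196 189 183 171 155 145 134]
 [193 196 196 196 191 180 166 155 146 135 123 115 104  97]
 [146 150 154 155 152 149 145 142 134 121 103  89  78  69
[... 3534 characters left out ...]
 163 164 171 140 100  62  25  26  15  57 102 113 109 112 114 110 194 189 194 193]
 [ 77  87 141 164 165 170 147  93 105  88  47  25  22  30 106 157 152 101 108 115 108 187 188 193 194]
 [ 93  84 116 155 146 110 106  83  33  32  60 105  14  18 102 103 180 183 188 154 193 182 190 192 194]
 [ 27  91  75  98 106  79  35  36  63 101 112 164 173 195 103 104 147 178 186 186 184 188 191 197 196]
 [ 16  54  47  72  32  39  65 102 116 165 196 190 189 184 189 105 109 185 184 185 187 190 193 195 193]
 [ 27  55  36  38  60 105 117 165 199 190 188 190 191 184 185 102 109 102 184 184 187 187 195 195 192]
 [ 24  11  54  98 110 113 204 193 195 190 190 189 188 185 183 185 103 107 154 189 188 186 192 191 194]]
```

The clamp is steady: the hinge is unchanged after 1 s, and it hangs with a slight droop, the jaws round the shaft at about z=0.12 between collar and head. Last check is whether the knob pointer is still at the stop and whether the other items have moved.

```bash
python3 - <<'E'
from h import *
np.set_printoptions(precision=3,suppress=True,linewidth=200)
t=r.read_camera("top"); s=r.read_camera("scene")
for phi in(-45,-38,-30):
    p=np.radians(phi); b=np.cos(p)*Y+np.sin(p)*U
    print(phi,[proj(t,K+.043*n+q*b).round(1).tolist() for q in(.002,.026)],[proj(s,K+.043*n+q*b).round(1).tolist() for q in(.002,.026)])
def plane(c,d,h): q=c+d*((K+h*n-c)@n)/(d@n)-K; return q@Y,q@U
g=t["color"].min(2); pts=[]
for u in range(262,292):
    for v in range(215,250):
        q=plane(*ray(t,u,v),.043)
        if .001<np.hypot(*q)<.028 and abs(np.degrees(np.arctan2(q[1],q[0]))+45)<40 and g[v,u]>80: pts.append((u,v,*np.round(np.array(q)*1000,1),g[v,u]))
q=np.array(pts,float); print(q); m=q[:,2:4].mean(0); e=np.linalg.svd(q[:,2:4]-m,full_matrices=False)[2][0]; print(m,e,np.degrees(np.arctan2(e[1],e[0])))
a=cv2.imread("pics/top0.png"); D=cv2.absdiff(a,t["color"]).max(2)
for nm,(x0,y0,x1,y1) in dict(tape=(172,222,220,280),cap=(330,260,380,308),lever=(352,190,376,245),elbow=(335,142,380,190),block=(418,300,482,346),bin=(402,130,474,225)).items(): print(nm,(D[y0:y1,x0:x1]>60).mean().round(3))
E
```

```text
-45 [[282.1, 226.7], [277.2, 239.0]] [[367.6, 219.9], [358.9, 214.4]]
-38 [[281.9, 226.7], [275.5, 238.4]] [[367.7, 219.7], [360.0, 213.0]]
-30 [[281.8, 226.6], [273.8, 237.5]] [[367.8, 219.6], [361.4, 211.5]]
[[277.  238.   17.9 -16.6 103. ]
 [277.  239.   18.7 -18.3 163. ]
 [277.  240.   19.5 -20.  137. ]
 [278.  236.   14.8 -14.  113. ]
 [278.  237.   15.6 -15.7 173. ]
 [278.  238.   16.4 -17.4 192. ]
 [278.  239.   17.1 -19.1 172. ]
 [278.  240.   17.9 -20.9 110. ]
 [279.  233.   11.   -9.6 113. ]
 [279.  234.   11.7 -11.3 174. ]
 [279.  235.   12.5 -13.1 192. ]
 [279.  236.   13.3 -14.8 174. ]
 [279.  237.   14.  -16.5 113. ]
 [280.  231.    7.9  -7.  122. ]
 [280.  232.    8.6  -8.7 172. ]
 [280.  233.    9.4 -10.5 172. ]
 [280.  234.   10.2 -12.2 147. ]
 [280.  235.   10.9 -13.9 108. ]
 [281.  228.    4.1  -2.7 110. ]
 [281.  229.    4.8  -4.4 178. ]
 [281.  230.    5.6  -6.2 197. ]
 [281.  231.    6.3  -7.9 172. ]
 [281.  232.    7.1  -9.6 110. ]
 [282.  228.    2.5  -3.6  96. ]
 [282.  229.    3.3  -5.3 100. ]
 [282.  239.   10.9 -22.5 105. ]
 [282.  240.   11.7 -24.3 102. ]
 [283.  237.    7.8 -19.9 107. ]
 [283.  238.    8.6 -21.6 109. ]
 [283.  239.    9.4 -23.4 111. ]
 [283.  240.   10.1 -25.1  99. ]
 [284.  236.    5.5 -19.   90. ]
 [284.  237.    6.3 -20.7 109. ]
 [284.  238.    7.  -22.5 107. ]
 [284.  239.    7.8 -24.2  95. ]
 [285.  236.    4.  -19.9  92. ]
 [285.  237.    4.7 -21.6 107. ]
 [285.  238.    5.5 -23.3 108. ]
 [285.  239.    6.3 -25.1  96. ]
 [285.  240.    7.  -26.8  82. ]
 [286.  236.    2.4 -20.7 108. ]
 [286.  237.    3.2 -22.4 112. ]
 [286.  238.    3.9 -24.2  96. ]
 [287.  238.    2.4 -25.  101. ]]
[  9.218 -16.625] [-0.122  0.992] 97.0239030916065
tape 0.0
cap 0.0
lever 0.0
elbow 0.0
block 0.517
bin 0.431
```

```bash
python3 -c "
from cell import r
print(r.hand_in())"
```

```text
the job is handed in; nothing more can be done
None
```

I turned the knob to its anticlockwise stop (pointer on the −45° end tick), then clipped the clamp round the pin shaft below the head, drooping an estimated 15–20° but steady when rechecked, and handed in at about 16 s with no verdict shown; the tape and castings had not moved, while the arm hid the bin and sanding block from the final check.

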